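# Stand the tipped bottle in its row and set its cap a quarter turn open

## Robot

A 7-joint arm with a two-finger parallel gripper is mounted at the origin on the work surface. World frame = base frame: x ahead of the robot, y to its left, z up, the work surface at z = 0. Lengths are in mm, angles in rad, forces in N, time in s.
With the tool pointing down it reaches from about 350 to 900 mm from the base axis. Payload 19.9 kg.
Tool frame: the origin (TCP) lies at the very end of the fingers, on their centre line; the grasp point (between the pads) lies 19 mm behind it; x points along the fingers, y is the direction in which the jaws open and shut, and the axes are right-handed (so a half turn about x gives the same grasp; the last joint's range is limited). The gripper opens to 85 mm and grips with 20 to 120 N. Pads are 22 mm wide; open, the fingers measure 114 mm over their backs; the gripper's body (76 mm by 85 mm) begins 54 mm behind the grasp point. The pads swing forward as they close: fully open they stand 13 mm farther back than shut.
Start: joints at [-1.306, 0.417, -0.01, 1.614, 0.005, 1.111, -0.053], TCP at [188.149, 595.988, 231.26] pointing down, gripper open.
Joint ranges: [-2.81, 2.81], [-0.39, 2.02], [-1.27, 1.25], [0.06, 2.57], [-1.19, 4.33], [0.19, 2], [-2.82, 2.82]. Speed limits (rad/s): [1.89, 1.89, 2.39, 2.39, 3.01, 3.01, 3.01].

## Interface

Orientations are given as a unit quaternion [w, x, y, z].
In Python, from workcell import robot gives the robot as it stands.
- The arm moves only by the tool drive_tool, never from a script. Its argument "rows" is a list of rows, each an object with "offset": the shift along the tool's x, y, z in m, a list of three; "twist": the turn about the tool's x in rad. A call has 1 to 8 rows; each row shifts and turns the commanded pose from where the row before left it, along the tool's axes as they then stand; what a row does not reach is not made up. A row lasts 1/12 s, in which the tool goes at most 41.7 mm and 7.16 degrees, less where a joint would pass 70% of its speed; a pose out of reach is approached as far as the arm can. A call with a gripper value outside its range is refused whole. "jaw" is the closure, from 0 (fully open) to 1 (shut), set as the call begins (left out, the last holds). The fingers move at their own pace and stop on an object; the grip force is fixed at half the most. Time passes only in rows, so rows that do not move let the fingers close. It gives the time, the measured TCP pose, the force and the opening at its end, in the units of the state.
- robot.get_obs(): the state, without advancing time (a new reading comes with each control period).
- robot.read_camera(name): name is "scene" or "top" or "wrist"; returns a dict with "frame" (400x640x3 uint8, blue, green, red), "depth" (400x640 float32, mm along the optical axis (not along the pixel's ray), 0 where there is no reading), "vertical_fov" (degrees; the focal length in pixels is half the picture's height over the tangent of half this angle, whatever the lens; pixels are square), "cx", "cy" (the principal point, pixels), "dist" ([k1, k2, p1, p2, k3] as OpenCV has them; the pictures are not rectified), "rvec" (rotation vector, rad) and "tvec" (3), from world to camera coordinates, as OpenCV has them. Camera axes: x right, y down, z forward; pixel columns grow to the right and rows downward; lengths in mm; the calibration is good to about 2 mm. A picture is of the moment at which its call begins.
- robot.sign_off(): hands the job in, once; it reports no verdict.
Trained networks look in the newest picture that a camera, given by its name, has taken for a name from the list of things; names that differ only in an ending like _2 or _b are one class to them, and where a whole thing is asked for, a point or a joint stands for the part that bears it (a point fixed in the world has none). Each returns a list of dicts, best first, with "score" (0 to 1); they miss things now and then, are a little off and sometimes report something else, mostly with a low value. They report only what shows in the picture. A call takes as long as a camera call. They do not tell look-alikes from the thing itself.
- robot.look_for(query, camera): "xyz" ([x, y, z] in mm, in world coordinates, good to about 4 mm: the middle of the surface that is visible of it).
- robot.cut_out(query, camera): "pixels" (400x640 bool, what is visible of it).
- robot.tip_of(query, camera): "xyz" ([x, y, z] in mm, in world coordinates, good to about 4 mm: a listed point, or the origin of a listed thing).
The state is a dict: "clock": time; "joint_positions": joint angles; "qvel": joint speeds; "tau": joint torques, N m; "eef_pos": TCP position; "eef_rot": TCP orientation; "ft_force": force on the tool from outside, world axes, zero at the start; "wrist_torque": the same for the moment, N m; "gripper_width": finger opening in mm.
Only numpy, scipy, OpenCV 4.12 (cv2) and the standard library are available. Lean on these libraries where they do the work, as an engineer would, in place of code of your own. Each camera call takes 0.05 s, during which the arm holds its last target. There are 200 camera calls.

## Task

One square bottle has been knocked over and lies in front of the bottle tray. Stand it gently upright in the gap between the other two bottles in the tray, then screw its cap down until it bottoms out and back it off a quarter turn, so that it can breathe in the incubator. Finish still gripping the cap at that setting, with the bottle standing in the tray, and leave the other bottles, the tube rack and the tip box undisturbed.

Things in the scene. Friction and masses are not known exactly. Their poses are not given: they have to be found in the camera images.
- bottle: Tipped bottle: off-white, square, 130 to 230 g; body 54 mm square, 76 mm tall, sloping shoulder to 86 mm, grey screw cap, 116 mm overall. Starts lying on a flat side between the robot and the tray, cap to the left, right or away from the robot. Origin on its axis 58 mm above its base (half-way up); z axis from base to cap, x and y square to its sides. Centre of mass about 50 mm above the base.
- cap: Cap of the tipped bottle: round, ribbed, grey, 41 mm diameter, 25 mm tall. Origin at its centre (half-way up it), on the bottle's axis, 103.5 mm above the bottle's base when fully down; z axis towards its top; it turns with the cap. 5 mm of bare neck, 34 mm in diameter, lie between the shoulder and the cap's lower rim.
- cap_turn (a joint): Turn of that cap, rad: 0 = bottomed out (hard stop), growing as it is unscrewed (anticlockwise seen from above its top), a quarter turn open = 1.57. Right-hand thread, 4.2 mm rise per full turn; starts 2.0 to 3.3 rad open, engaged on the thread; light friction (0.05 N m), stays where it is left.
- tray: Bottle tray: metal channel fixed on the work surface, 370 mm long (its y axis), 66 mm wide (its x axis), 3 mm thick, 60 mm wide inside; lips 18 mm above the work surface. Origin at the centre of its underside, inner floor 3 mm above it; its -x side faces the robot. Bottles stand in it in a row, flat sides along the lips, which keep them from turning more than about 0.2 rad.
- left_bottle: Neighbour bottle standing in the tray on its +y side, 110 to 140 mm from the tray's centre: same shape and size as the tipped one with its cap on. Origin at the centre of its base, z up. To be left alone.
- right_bottle: Neighbour bottle standing in the tray on its -y side, 110 to 140 mm from the tray's centre: same as the other neighbour. Origin at the centre of its base, z up. To be left alone.
- tube_rack: Blue plastic test-tube rack, 70 x 144 x 74 mm with two capped tubes up to 106 mm, standing to the left of the work. Origin at the centre of its underside. To be left alone.
- tip_box: White box of pipette tips with a pale lid, 87 x 124 x 71 mm, standing to the right of the work. Origin at the centre of its underside. To be left alone.
There are look-alikes about, which are no part of the job. What is shaped like the bottle but green or red is not meant.

How it is judged:
By the outcome, as a careful person would: the job done as asked, in the order asked, and still so for the second after the job is handed in, while the arm keeps its last pose, push and grip.
It also fails if it takes over 67 s, if anything falls off the work surface, if the arm or the gripper's body presses on something with over 40 N, if the wrist force passes 120 N, or if a joint passes its speed limit or range.

## Working session

There is one attempt and no reset: what is moved stays moved. The work goes in short steps, Python scripts to look and compute and a tool call to move; the robot and the scene stay as the last step left them, time stands still between calls to the robot, and variables do not carry over. Pictures are saved under pics/ and viewed, about 8 in all and at most 12, crops included, and the job is handed in when it is done.

Besides the shell and the picture viewer there is one more tool, called as name(argument=value, ...) on one line, values as JSON. drive_tool: Moves the arm, as the interface text tells. Its arguments: {"type":"object","properties":{"rows":{"type":"array","items":{"type":"object","properties":{"offset":{"type":"array","items":{"type":"number"}},"twist":{"type":"number"}}}},"jaw":{"type":"number"}},"required":["rows"]}

```bash
ls; mkdir -p pics; cat > h.py <<'E'
import numpy as np, cv2
from workcell import robot
from scipy.spatial.transform import Rotation as R
def K(c):
    f=200/np.tan(np.radians(c["vertical_fov"])/2)
    return np.array([[f,0,c["cx"]],[0,f,c["cy"]],[0,0,1.]])
def cloud(c):
    h,w=c["depth"].shape
    u,v=np.meshgrid(np.arange(w),np.arange(h))
    p=np.stack([u,v],-1).reshape(-1,1,2).astype(np.float64)
    n=cv2.undistortPoints(p,K(c),np.array(c["dist"],float)).reshape(h,w,2)
    d=c["depth"][...,None].astype(float)
    P=np.concatenate([n*d,d],-1)
    Rm=cv2.Rodrigues(np.array(c["rvec"],float))[0]
    W=(P-np.array(c["tvec"],float).reshape(3))@Rm
    W[c["depth"]<=0]=np.nan
    return W
def st():
    o=robot.get_obs(); return o
E
python3 - <<'E'
from h import *
o=st(); print({k:np.round(v,3) for k,v in o.items()})
a=robot.read_camera("scene"); b=robot.read_camera("top")
cv2.imwrite("pics/a.png",a["frame"]);cv2.imwrite("pics/b.png",b["frame"])
np.savez("top.npz",W=cloud(b),f=b["frame"]); np.savez("scene.npz",W=cloud(a),f=a["frame"])
for q in ["bottle","cap","tray","left_bottle","right_bottle","tube_rack","tip_box"]:
  for cam in ["top","scene"]:
    print(q,cam,[(np.round(r["xyz"]),round(r["score"],2)) for r in robot.tip_of(q,cam)[:4]])
E
```

```text
pics
{'clock': np.float64(0.0), 'joint_positions': array([-1.306,  0.418, -0.01 ,  1.614,  0.005,  1.111, -0.053]), 'qvel': array([ 0.001,  0.001,  0.001, -0.001, -0.001, -0.001, -0.001]), 'tau': array([ 1.0000e-03, -8.6443e+01,  6.8000e-01, -4.3489e+01,  1.9000e-02,
        7.0000e-03, -0.0000e+00]), 'eef_pos': array([188.066, 595.677, 230.684]), 'eef_rot': array([ 0.699,  0.107,  0.699, -0.108]), 'ft_force': array([ 0.62 , -0.999, -0.49 ]), 'wrist_torque': array([ 0.018, -0.015, -0.034]), 'gripper_width': np.float64(85.771)}
bottle top [(array([395.,  95.,  30.]), 0.98), (array([485., -57.,  26.]), 0.81), (array([ 331., -111.,   24.]), 0.71)]
bottle scene [(array([400.,  96.,  25.]), 0.87), (array([484., -57.,  27.]), 0.76), (array([ 332., -109.,   29.]), 0.64), (array([508., 438.,   1.]), 0.39)]
cap top [(array([389.,  50.,  29.]), 0.66), (array([375., -89.,  30.]), 0.56), (array([519., -22.,  25.]), 0.45)]
cap scene [(array([518., -20.,  27.]), 0.64), (array([387.,  54.,  26.]), 0.42), (array([370., -95.,  30.]), 0.42)]
tray top [(array([660.,  -4.,  -2.]), 0.78)]
tray scene [(array([657.,  -7.,   4.]), 0.75)]
left_bottle top [(array([649., 134.,   3.]), 0.89)]
left_bottle scene [(array([652., 132.,   1.]), 0.67)]
right_bottle top [(array([ 655., -120.,    6.]), 0.74)]
right_bottle scene [(array([ 659., -122.,    1.]), 0.66)]
tube_rack top [(array([508., 444.,  -2.]), 0.98)]
tube_rack scene [(array([508., 439.,  -2.]), 0.57)]
tip_box top [(array([ 423., -426.,   -0.]), 0.8)]
tip_box scene []
```

View pics/b.png

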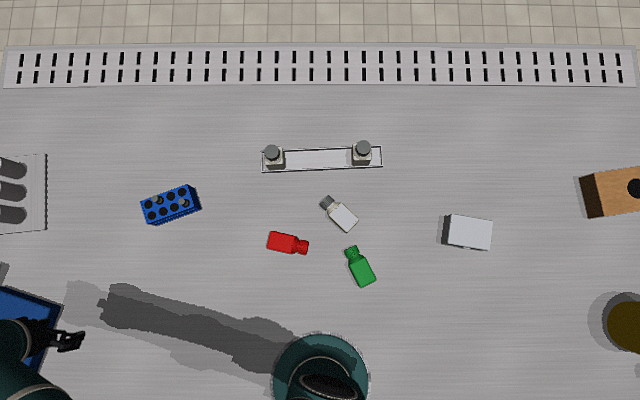

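View pics/a.png

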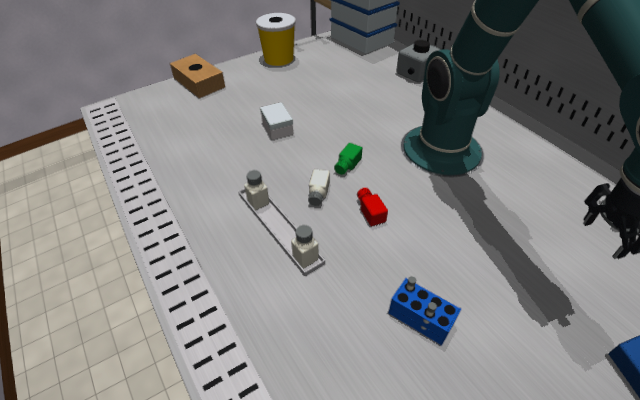

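The scene shows the off-white bottle lying at about (338,213) in the top picture, cap upper left. The tray is at (322,159) with the neighbours at (273,155) and (363,152). The green and red bottles are look-alikes. Next I fit the bottle axis and the tray.

```bash
python3 - <<'E'
from h import *
o=st(); q=o["eef_rot"]; M=R.from_quat([q[1],q[2],q[3],q[0]]).as_matrix(); print(M.round(3))
for n in ["top","scene"]:
    d=np.load(n+".npz");W=d["W"]
    m=(abs(W[...,0]-490)<95)&(abs(W[...,1]+50)<80)&(W[...,2]>12)&(W[...,2]<75)
    hsv=cv2.cvtColor(d["f"],cv2.COLOR_BGR2HSV); m&=(hsv[...,1]<90)
    P=W[m]; top=P[(P[:,2]>45)]
    c=P[:,:2].mean(0); u,s,v=np.linalg.svd(P[:,:2]-c)
    print(n,len(P),P.min(0).round(),P.max(0).round(),c.round(1),np.degrees(np.arctan2(v[0,1],v[0,0])).round(1), "top z",np.percentile(top[:,2],50))
    r=cv2.minAreaRect(P[:,:2].astype(np.float32)); print(r)
    if len(top)>5: print("body",cv2.minAreaRect(top[:,:2].astype(np.float32)))
    t=(abs(W[...,0]-655)<60)&(abs(W[...,1])<230)&(W[...,2]>11)&(W[...,2]<24)
    print("tray",t.sum(),cv2.minAreaRect(W[t][:,:2].astype(np.float32)))
    for s in (1,-1):
        t=(abs(W[...,0]-655)<50)&(abs(W[...,1]-s*127)<50)&(W[...,2]>108); p=W[t]; print("nb",s,len(p),p.mean(0).round(1),((p.min(0)+p.max(0))/2).round(1))
E
```

```text
[[ 0.     0.301  0.954]
 [-0.     0.954 -0.301]
 [-1.    -0.     0.   ]]
top 697 [ 428. -111.   14.] [537.   2.  60.] [480.7 -55.6] -134.4 top z 52.59817878952752
((485.16357421875, -53.079368591308594), (117.4072265625, 53.91810607910156), 46.094688415527344)
body ((484.9818115234375, -52.945316314697266), (116.80674743652344, 53.686195373535156), 46.938899993896484)
tray 426 ((655.1854248046875, -5.03582763671875), (68.38898468017578, 369.7115478515625), 2.6826541423797607)
nb 1 184 [646.5 134.6 118.6] [646.9 134.7 116.8]
nb -1 181 [ 659.4 -121.7  118.9] [ 660.2 -122.2  117. ]
scene 608 [ 429. -110.   12.] [541.   2.  61.] [489.9 -45.5] 44.1 top z 54.602785061121736
((487.63079833984375, -52.30449676513672), (121.37686920166016, 54.286651611328125), 46.11854934692383)
body ((486.64764404296875, -53.46714782714844), (118.34683990478516, 53.897037506103516), 46.48565673828125)
tray 543 ((655.74169921875, -5.9071807861328125), (68.7895736694336, 373.9128112792969), 2.872624635696411)
nb 1 214 [650.9 138.2 120.3] [649.6 134.3 116.8]
nb -1 152 [ 664.6 -117.2  118.5] [ 662.5 -120.2  115.9]
```

drive_tool(rows=[{"offset": [0,-0.027,0.029]},{"offset": [0,-0.027,0.029]},{"offset": [0,-0.027,0.029]},{"offset": [0,-0.027,0.029]},{"offset": [0,-0.027,0.029]},{"offset": [0,-0.027,0.029]},{"offset": [0,-0.027,0.029]},{"offset": [0,-0.027,0.029]}], jaw=0)

```text
validation failed for argument at $.ro...
```

drive_tool(rows=[{"offset": [0,-0.027,0.029]},{"offset": [0,-0.027,0.029]},{"offset": [0,-0.027,0.029]},{"offset": [0,-0.027,0.029]},{"offset": [0,-0.027,0.029]},{"offset": [0,-0.027,0.029]},{"offset": [0,-0.027,0.029]},{"offset": [0,-0.027,0.029]}])

```text
validation failed for argument at $.ro...
```

drive_tool(rows=[{"offset": [0,0,0],"twist": 0.12},{"offset": [0,0,0],"twist": 0.12},{"offset": [0,0,0],"twist": 0.12},{"offset": [0,0,0],"twist": 0.12},{"offset": [0,0,0],"twist": 0.12},{"offset": [0,0,0],"twist": 0.12},{"offset": [0,0,0],"twist": 0.12},{"offset": [0,0,0],"twist": 0.12}])

```text
clock: 1.47
eef_pos: [188.1, 596.0, 231.3]
eef_rot: [0.569, 0.42, 0.569, -0.42]
ft_force: [-1.0, -0.5, -0.3]
gripper_width: 85.4
```

drive_tool(rows=[{"offset": [0,0,0],"twist": 0.12},{"offset": [0,0,0],"twist": 0.12},{"offset": [0,0,0],"twist": 0.12},{"offset": [0,0,0],"twist": 0.12},{"offset": [0,0,0],"twist": 0.12},{"offset": [0,0,0],"twist": 0.12},{"offset": [0,0,0],"twist": 0.12},{"offset": [0,0,0],"twist": 0.12}])

```text
clock: 2.13
eef_pos: [188.1, 596.0, 231.3]
eef_rot: [-0.311, -0.635, -0.311, 0.635]
ft_force: [0.4, -0.8, -1.1]
gripper_width: 85.3
```

drive_tool(rows=[{"offset": [0,0,0],"twist": 0.11},{"offset": [0,0.039,0.012],"twist": 0},{"offset": [0,0.039,0.012],"twist": 0},{"offset": [0,0.039,0.012],"twist": 0},{"offset": [0,0.039,0.012],"twist": 0},{"offset": [0,0.039,0.012],"twist": 0},{"offset": [0,0.039,0.012],"twist": 0},{"offset": [0,0.039,0.012],"twist": 0}], jaw=0)

```text
clock: 2.8
eef_pos: [327.4, 344.6, 231.5]
eef_rot: [0.277, 0.651, 0.278, -0.65]
ft_force: [0.6, 0.5, 0.9]
gripper_width: 85.6
```

drive_tool(rows=[{"offset": [0,0.039,0.012],"twist": 0},{"offset": [0,0.039,0.012],"twist": 0},{"offset": [0,0.039,0.012],"twist": 0},{"offset": [0,0.039,0.012],"twist": 0},{"offset": [0,0.039,0.012],"twist": 0},{"offset": [0,0.039,0.012],"twist": 0},{"offset": [0.02,0.03,0.008],"twist": 0},{"offset": [0.03,0.02,0.006],"twist": 0}])

```text
clock: 3.47
eef_pos: [475.0, 85.1, 182.9]
eef_rot: [0.277, 0.653, 0.276, -0.649]
ft_force: [0.8, 1.7, -0.2]
gripper_width: 85.2
```

```bash
cat >> h.py <<'E'
def tool():
    o=st(); q=o["eef_rot"]; M=R.from_quat([q[1],q[2],q[3],q[0]]).as_matrix()
    return o,np.array(o["eef_pos"]),M
def rep(n=""):
    o,p,M=tool(); print(n,"t",round(float(o["clock"]),2),"p",p.round(1),"zang",np.degrees(np.arctan2(M[1,2],M[0,2])).round(2),"q7",round(o["joint_positions"][6],3),"F",np.round(o["ft_force"],1),"T",np.round(o["wrist_torque"],3),"w",round(float(o["gripper_width"]),1))
E
python3 - <<'E'
from h import *
rep(); print(st()["joint_positions"])
b=robot.read_camera("wrist"); cv2.imwrite("pics/w1.png",b["frame"]); np.savez("w.npz",W=cloud(b),f=b["frame"])
E
```

```text
t 3.47 p [475.   85.1 182.9] zang -133.95 q7 -0.783 F [ 0.8  1.7 -0.2] T [ 0.135 -0.067  0.   ] w 85.2
[-0.87540091  0.27107607  0.73698645  2.03143825 -0.23050753  0.91450602
 -0.78282088]
```

View pics/w1.png

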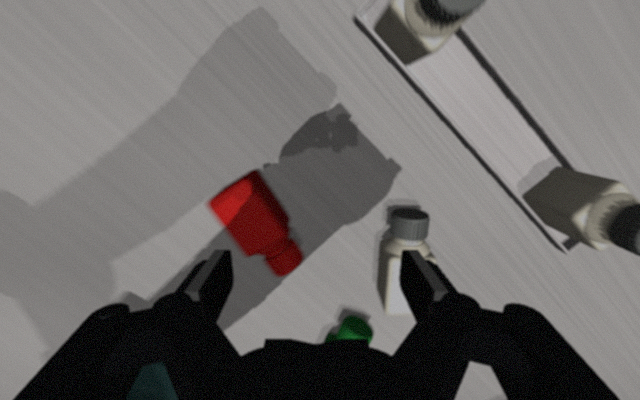

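The wrist view shows the white bottle with its grey cap at (409,222), the red look-alike at (255,220), and the tray at upper right with both neighbours. I'll refine the cap and axis from this depth image.

```bash
python3 - <<'E'
from h import *
d=np.load("w.npz");W=d["W"]; hsv=cv2.cvtColor(d["f"],cv2.COLOR_BGR2HSV)
m=(abs(W[...,0]-490)<85)&(abs(W[...,1]+45)<75)&(W[...,2]>14)&(W[...,2]<75)&(hsv[...,1]<90)
P=W[m]; a=np.radians(46.3);u=np.array([np.cos(a),np.sin(a)]);n=np.array([-u[1],u[0]])
s=P[:,:2]@u; t=P[:,:2]@n
print("s",s.min(),s.max(),np.percentile(s,99.5),"z",np.percentile(P[:,2],95))
e=s.max()
for lo in range(0,90,8):
    k=(s<e-lo)&(s>e-lo-8)
    if k.sum()>5: print(lo,k.sum(),"t",np.percentile(t[k],[1,99]).round(1),"z",np.percentile(P[k,2],[5,95]).round(1))
print("s,t of center est",np.array([485.3,-53])@u,np.array([485.3,-53])@n)
t=(abs(W[...,0]-655)<60)&(abs(W[...,1])<230)&(W[...,2]>11)&(W[...,2]<24)
print("tray",t.sum(),cv2.minAreaRect(W[t][:,:2].astype(np.float32)))
E
```

```text
s 241.52318106455056 356.61492832775065 356.32674813866737 z 55.81310784670673
0 579 t [-406.5 -367.5] z [18.5 48.8]
8 274 t [-406.  -367.6] z [31.4 49.5]
16 265 t [-406.1 -367.4] z [30.6 49.9]
24 163 t [-403.  -369.4] z [33.  46.7]
32 348 t [-410.  -364.1] z [25.2 48.8]
40 298 t [-413.3 -361.5] z [21.9 54.8]
48 143 t [-374.3 -361. ] z [19.9 56.1]
56 140 t [-373.8 -360.9] z [19.1 56. ]
64 136 t [-374.5 -361. ] z [20.3 56.3]
72 146 t [-376.7 -361. ] z [21.8 56.2]
80 157 t [-379.5 -360.9] z [20.8 56.2]
88 185 t [-384.5 -360.9] z [21.6 56.3]
s,t of center est 296.96797536239234 -387.4727236969869
tray 4512 ((656.0049438476562, -5.2216644287109375), (68.57814025878906, 371.0965576171875), 2.507077932357788)
```

drive_tool(rows=[{"offset": [0.015,0.034,0.0097],"twist": 0},{"offset": [0.015,0.034,0.0097],"twist": 0},{"offset": [0.015,0.0344,0.0098],"twist": 0},{"offset": [0.03,0,0],"twist": 0},{"offset": [0.03,0,0],"twist": 0},{"offset": [0.03,0,0],"twist": 0},{"offset": [0.02,0,0],"twist": 0},{"offset": [0,0,0],"twist": 0}])

```text
clock: 4.18
eef_pos: [523.8, -4.4, 23.0]
eef_rot: [-0.277, -0.649, -0.278, 0.652]
ft_force: [-0.1, -0.4, -1.2]
gripper_width: 85.7
```

```bash
python3 - <<'E'
from h import *
rep()
o,p,M=tool(); a=np.radians(46.3);u=np.array([np.cos(a),np.sin(a)]);n=np.array([-u[1],u[0]])
print("s,t",p[:2]@u,p[:2]@n)
b=robot.read_camera("wrist"); cv2.imwrite("pics/w2.png",b["frame"])
E
```

```text
t 4.18 p [523.8  -4.4  23. ] zang -133.83 q7 -0.355 F [-0.1 -0.4 -1.2] T [0.021 0.056 0.005] w 85.7
s,t 358.68465909209385 -381.7376122671117
```

View pics/w2.png

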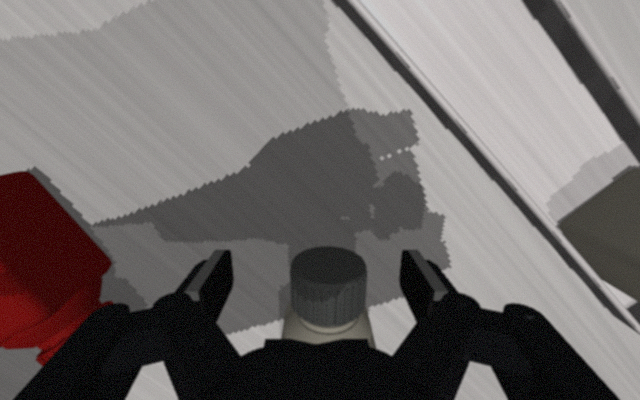

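The cap is at (328,280) between the fingers, about 5 mm right of their midpoint. I'll correct that, lower and close.

drive_tool(rows=[{"offset": [0,0.0052,-0.001],"twist": 0},{"offset": [0.015,0,0],"twist": 0},{"offset": [0,0,0],"twist": 0}])

```text
clock: 4.48
eef_pos: [531.0, -7.2, 11.7]
eef_rot: [0.277, 0.651, 0.277, -0.65]
ft_force: [-1.5, -0.2, -1.3]
gripper_width: 85.3
```

drive_tool(rows=[{"offset": [0,0,0],"twist": 0},{"offset": [0,0,0],"twist": 0},{"offset": [0,0,0],"twist": 0},{"offset": [0,0,0],"twist": 0},{"offset": [0,0,0],"twist": 0},{"offset": [0,0,0],"twist": 0},{"offset": [0,0,0],"twist": 0},{"offset": [0,0,0],"twist": 0}], jaw=0.7)

```text
clock: 5.15
eef_pos: [530.8, -7.1, 11.6]
eef_rot: [0.277, 0.651, 0.277, -0.65]
ft_force: [3.8, 1.7, 5.2]
gripper_width: 37.5
```

```bash
python3 - <<'E'
from h import *
rep()
E
```

```text
t 5.15 p [530.8  -7.1  11.6] zang -133.82 q7 -0.336 F [3.8 1.7 5.2] T [ 0.522 -0.509  0.007] w 37.5
```

drive_tool(rows=[{"offset": [0,0,0],"twist": 0},{"offset": [0,0,0],"twist": 0}])

```text
clock: 5.32
eef_pos: [530.6, -7.1, 11.5]
eef_rot: [0.277, 0.651, 0.277, -0.65]
ft_force: [2.6, 3.0, 4.2]
gripper_width: 37.9
```

```bash
python3 - <<'E'
from h import *
rep()
b=robot.read_camera("wrist"); cv2.imwrite("pics/w3.png",b["frame"])
E
```

```text
t 5.32 p [530.6  -7.1  11.5] zang -133.82 q7 -0.336 F [2.6 3.  4.2] T [ 0.418 -0.45   0.051] w 37.9
```

View pics/w3.png

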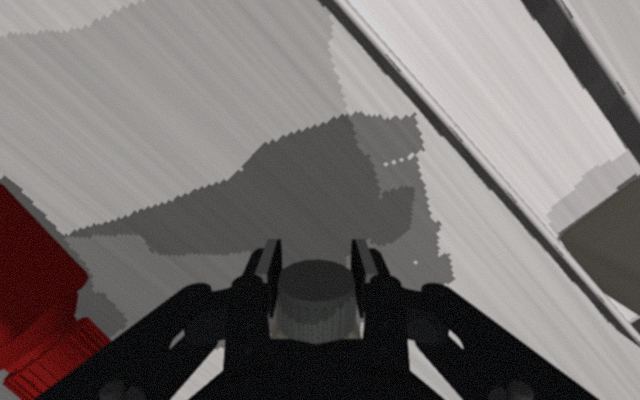

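The pads hold the cap at (316,285), near its outer end. I'll lift 50 mm and see whether it swings.

drive_tool(rows=[{"offset": [-0.01,0,0],"twist": 0},{"offset": [-0.01,0,0],"twist": 0},{"offset": [-0.01,0,0],"twist": 0},{"offset": [-0.01,0,0],"twist": 0},{"offset": [-0.01,0,0],"twist": 0},{"offset": [0,0,0],"twist": 0}])

```text
clock: 5.87
eef_pos: [531.2, -7.2, 63.5]
eef_rot: [0.277, 0.651, 0.277, -0.65]
ft_force: [1.0, 0.3, -1.3]
gripper_width: 37.5
```

```bash
cat >> h.py <<'E'
def side(cam="scene",ang=46.3,rad=130):
    """bottle pts around tcp in (along u, z) frame"""
    o,p,M=tool(); b=robot.read_camera(cam); W=cloud(b); hsv=cv2.cvtColor(b["frame"],cv2.COLOR_BGR2HSV)
    a=np.radians(ang);u=np.array([np.cos(a),np.sin(a)]);n=np.array([-u[1],u[0]])
    D=W-p; s=D[...,:2]@u; t=D[...,:2]@n
    m=(abs(s)<rad)&(abs(t)<32)&(W[...,2]>6)&(D[...,2]<50)&(hsv[...,2]>70)&(hsv[...,1]<80)
    return b,np.stack([s[m],W[...,2][m],t[m]],-1)
E
python3 - <<'E'
from h import *
rep()
for c in ["scene","top"]:
    b,P=side(c); print(c,len(P),P.min(0).round(),P.max(0).round()); cv2.imwrite(f"pics/l_{c}.png",b["frame"])
    for lo in range(-130,40,15):
        k=(P[:,0]>=lo)&(P[:,0]<lo+15)
        if k.sum()>5: print(lo,k.sum(),"z",np.percentile(P[k,1],[3,97]).round())
f=cv2.imread("pics/l_scene.png")[120:280,240:480]; cv2.imwrite("pics/l_crop.png",cv2.resize(f,None,fx=3,fy=3))
E
```

```text
t 5.87 p [531.2  -7.2  63.5] zang -133.83 q7 -0.391 F [ 1.   0.3 -1.3] T [ 0.114 -0.094 -0.072] w 37.5
scene 87 [-119.    6.  -32.] [118. 104.  31.]
-115 11 z [ 83. 103.]
-85 7 z [59. 81.]
-70 8 z [ 71. 100.]
-55 17 z [ 34. 102.]
-40 10 z [ 87. 101.]
5 10 z [ 70. 100.]
top 500 [-124.   60.  -26.] [-45. 105.  28.]
-130 65 z [ 88. 102.]
-115 104 z [ 93. 101.]
-100 105 z [ 94. 102.]
-85 100 z [ 95. 103.]
-70 100 z [ 95. 103.]
-55 26 z [ 87. 103.]
```

View pics/l_crop.png

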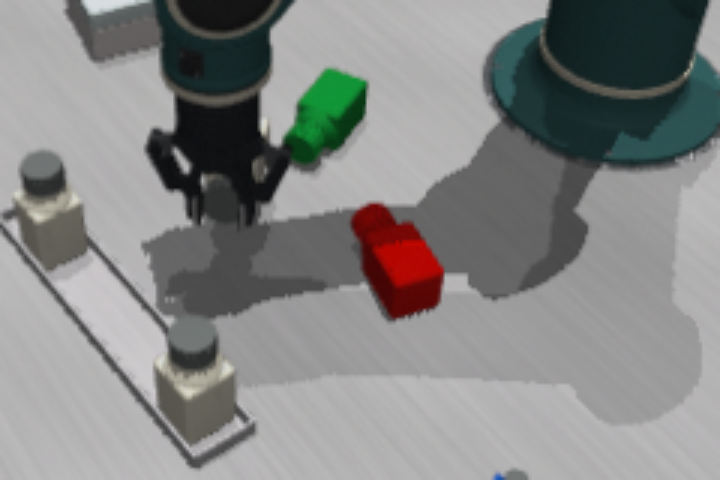

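The crop shows the bottle still horizontal: the grip holds the torque. I'll shake it vertically, so gravity biases the slip toward hanging.

drive_tool(rows=[{"offset": [-0.04,0,0],"twist": 0},{"offset": [0.04,0,0],"twist": 0},{"offset": [-0.04,0,0],"twist": 0},{"offset": [0.04,0,0],"twist": 0},{"offset": [-0.04,0,0],"twist": 0},{"offset": [0.04,0,0],"twist": 0},{"offset": [-0.04,0,0],"twist": 0},{"offset": [0,0,0],"twist": 0}])

```text
clock: 6.63
eef_pos: [530.0, -8.5, 100.5]
eef_rot: [-0.278, -0.648, -0.276, 0.653]
ft_force: [2.2, -0.5, 1.2]
gripper_width: 38.0
```

```bash
cat >> h.py <<'E'
def tilt():
    b,P=side("top"); rep()
    P=P[(P[:,0]<-20)]
    bins=[(lo,int(k.sum()),np.percentile(P[k,1],[10,50,90]).round().tolist()) for lo in range(-130,-20,15) for k in [(P[:,0]>=lo)&(P[:,0]<lo+15)] if k.sum()>5]
    for x in bins: print(x)
E
python3 -c "
from h import *
tilt()"
```

```text
t 6.68 p [530.6  -7.9 101. ] zang -133.85 q7 -0.429 F [-0.3  1.3 -2.2] T [ 0.202  0.047 -0.057] w 37.4
(-130, 34, [88.0, 91.0, 94.0])
(-115, 100, [92.0, 95.0, 100.0])
(-100, 112, [98.0, 103.0, 106.0])
(-85, 112, [105.0, 109.0, 112.0])
(-70, 103, [113.0, 116.0, 119.0])
(-55, 31, [112.0, 117.0, 122.0])
```

drive_tool(rows=[{"offset": [-0.04,0,0],"twist": 0},{"offset": [0.04,0,0],"twist": 0},{"offset": [-0.04,0,0],"twist": 0},{"offset": [0.04,0,0],"twist": 0},{"offset": [-0.04,0,0],"twist": 0},{"offset": [0.04,0,0],"twist": 0},{"offset": [-0.04,0,0],"twist": 0},{"offset": [0,0,0],"twist": 0}])

```text
clock: 7.35
eef_pos: [530.6, -8.1, 141.7]
eef_rot: [-0.278, -0.649, -0.276, 0.652]
ft_force: [1.8, -1.2, 1.7]
gripper_width: 37.6
```

```bash
python3 -c "
from h import *
tilt()"
```

```text
t 7.4 p [530.9  -7.6 141.9] zang -133.84 q7 -0.468 F [-0.1 -0.7 -1.7] T [ 0.188  0.026 -0.083] w 37.7
(-115, 90, [106.0, 110.0, 115.0])
(-100, 109, [115.0, 121.0, 126.0])
(-85, 113, [126.0, 132.0, 138.0])
(-70, 100, [139.0, 144.0, 148.0])
(-55, 25, [140.0, 146.0, 150.0])
```

drive_tool(rows=[{"offset": [-0.029,0,0.029],"twist": 0},{"offset": [0.029,0,-0.029],"twist": 0},{"offset": [-0.029,0,0.029],"twist": 0},{"offset": [0.029,0,-0.029],"twist": 0},{"offset": [-0.029,0,0.029],"twist": 0},{"offset": [0.029,0,-0.029],"twist": 0},{"offset": [-0.029,0,0.029],"twist": 0},{"offset": [0.029,0,-0.029],"twist": 0}])

```text
clock: 8.07
eef_pos: [530.2, -13.0, 148.3]
eef_rot: [0.276, 0.655, 0.274, -0.648]
ft_force: [4.4, -3.2, 6.1]
gripper_width: 25.5
```

drive_tool(rows=[{"offset": [-0.029,0,0.029],"twist": 0},{"offset": [0.029,0,-0.029],"twist": 0},{"offset": [-0.029,0,0.029],"twist": 0},{"offset": [0.029,0,-0.029],"twist": 0},{"offset": [-0.029,0,0.029],"twist": 0},{"offset": [0.029,0,-0.029],"twist": 0},{"offset": [-0.029,0,0.029],"twist": 0},{"offset": [0,0,0],"twist": 0}])

```text
clock: 8.73
eef_pos: [507.8, -31.0, 167.7]
eef_rot: [-0.278, -0.647, -0.276, 0.654]
ft_force: [0.7, -1.9, 3.4]
gripper_width: 25.6
```

```bash
python3 -c "
from h import *
tilt()"
```

```text
t 8.78 p [509.4 -29.6 169.2] zang -133.92 q7 -0.46 F [-0.2 -0.5  0.6] T [-0.053  0.006 -0.028] w 25.5
```

The width fell to 25.5 mm, so the cap slipped out. I'll look for where the bottle went.

```bash
python3 - <<'E'
from h import *
b=robot.read_camera("top"); a=robot.read_camera("scene")
f=np.vstack([cv2.resize(b["frame"][120:300,220:420],(600,540))[:300*2-60], ]) 
f=np.hstack([cv2.resize(b["frame"][130:300,230:430],(400,340)),cv2.resize(a["frame"][100:270,220:420],(400,340))])
cv2.imwrite("pics/d.png",f)
np.savez("top.npz",W=cloud(b),f=b["frame"]); np.savez("scene.npz",W=cloud(a),f=a["frame"])
for c in ["top","scene"]:
  for q in ["bottle","cap"]: print(c,q,[(np.round(r["xyz"]),round(r["score"],2)) for r in robot.tip_of(q,c)[:4]])
E
```

```text
top bottle [(array([ 331., -112.,   25.]), 0.73)]
top cap [(array([375., -88.,  32.]), 0.53)]
scene bottle [(array([398.,  98.,  28.]), 0.95), (array([428.,  19.,  44.]), 0.78), (array([ 331., -113.,   29.]), 0.65)]
scene cap [(array([369., -96.,  24.]), 0.59), (array([402.,  53.,  65.]), 0.44), (array([386.,  54.,  24.]), 0.44)]
```

View pics/d.png

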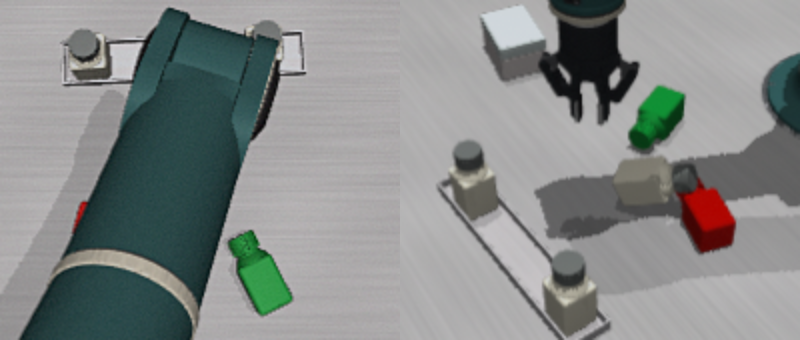

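The scene half shows the bottle at (655,180) leaning with its cap, at (685,178), on the red look-alike's neck. It is tilted about 25° cap-up, towards azimuth about 127°. I'll go above it, turn to match and look closely.

drive_tool(rows=[{"offset": [-0.02,-0.034,0.0036],"twist": 0},{"offset": [-0.02,-0.034,0.0036],"twist": 0},{"offset": [0,-0.034,0.0036],"twist": 0},{"offset": [0,-0.0327,0.0036],"twist": 0},{"offset": [0,0,0],"twist": -0.12},{"offset": [0,0,0],"twist": -0.12},{"offset": [0,0,0],"twist": -0.12},{"offset": [0,0,0],"twist": -0.12}], jaw=0)

```text
clock: 9.75
eef_pos: [403.1, 55.4, 210.8]
eef_rot: [0.426, 0.565, 0.426, -0.564]
ft_force: [-0.1, -0.0, -0.5]
gripper_width: 85.4
```

drive_tool(rows=[{"offset": [0,0,0],"twist": -0.12},{"offset": [0,0,0],"twist": -0.12},{"offset": [0,0,0],"twist": -0.12},{"offset": [0,0,0],"twist": -0.12},{"offset": [0,0,0],"twist": -0.12},{"offset": [0,0,0],"twist": -0.12},{"offset": [0,0,0],"twist": -0.12},{"offset": [0,0,0],"twist": -0.09}])

```text
clock: 10.42
eef_pos: [403.1, 55.1, 210.7]
eef_rot: [0.634, 0.314, 0.634, -0.313]
ft_force: [-0.1, 0.3, -0.0]
gripper_width: 85.3
```

```bash
python3 - <<'E'
from h import *
rep()
b=robot.read_camera("wrist"); cv2.imwrite("pics/w4.png",b["frame"]); np.savez("w.npz",W=cloud(b),f=b["frame"])
for q in ["bottle","cap"]: print(q,[(np.round(r["xyz"]),round(r["score"],2)) for r in robot.tip_of(q,"wrist")[:4]])
E
```

```text
t 10.42 p [403.1  55.1 210.7] zang -52.65 q7 0.486 F [-0.1  0.3 -0. ] T [ 0.047 -0.018  0.026] w 85.3
bottle [(array([392.,  92.,  26.]), 0.74), (array([ 334., -112.,   27.]), 0.71), (array([426.,  20.,  41.]), 0.65)]
cap [(array([371., -91.,  30.]), 0.95), (array([406.,  56.,  66.]), 0.77), (array([381.,  50.,  29.]), 0.63)]
```

View pics/w4.png

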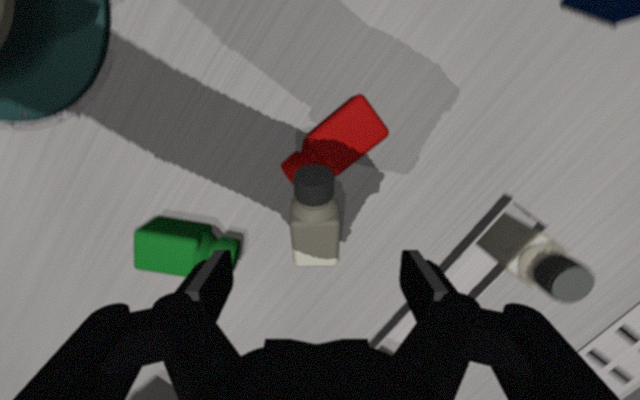

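The bottle is at (315,230) with its cap at (314,183) on the red neck; the axis runs straight up the image, matching the tool.

```bash
python3 - <<'E'
from h import *
d=np.load("w.npz");W=d["W"];f=d["f"]; hsv=cv2.cvtColor(f,cv2.COLOR_BGR2HSV)
o,p,M=tool()
m=np.zeros(f.shape[:2],bool); m[160:266,285:345]=1
m&=(hsv[...,1]<90)&(W[...,2]>14)
for a in (125,127.35,130):
    r=np.radians(a);u=np.array([np.cos(r),np.sin(r)]);n=np.array([-u[1],u[0]])
    s=(W[...,:2]-p[:2])@u; t=(W[...,:2]-p[:2])@n
    print("az",a)
    for r0 in range(162,266,6):
        k=m[r0:r0+3]; 
        if k.sum()<10: continue
        tt=t[r0:r0+3][k]; mid=abs(tt-np.median(tt))<4
        print(r0,"t",np.percentile(tt,[3,97]).round(1),"mid",np.percentile(tt,[3,97]).mean().round(1),"s",np.median(s[r0:r0+3][k][mid]).round(1),"z",np.median(W[r0:r0+3][k][mid][:,2]).round(1)) if a==127.35 or r0 in(180,240) else 0
E
```

```text
az 125
180 t [-17.2  20.5] mid 1.7 s 7.9 z 81.3
240 t [-27.1  23. ] mid -2.0 s -62.0 z 70.1
az 127.35
168 t [-14.2  15.4] mid 0.6 s 16.0 z 62.3
174 t [-21.4  19.2] mid -1.1 s 11.7 z 71.3
180 t [-17.5  20.2] mid 1.4 s 8.0 z 81.3
186 t [-17.5  20.7] mid 1.6 s 4.1 z 89.1
192 t [-18.  21.] mid 1.5 s -2.4 z 87.8
198 t [-23.   25.9] mid 1.4 s -9.5 z 85.3
204 t [-23.2  25.7] mid 1.3 s -16.7 z 82.2
210 t [-23.   25.5] mid 1.2 s -24.9 z 76.5
216 t [-23.6  26.2] mid 1.3 s -30.8 z 78.5
222 t [-24.5  25.8] mid 0.6 s -37.4 z 78.4
228 t [-23.6  25.9] mid 1.1 s -44.6 z 77.5
234 t [-24.   25.4] mid 0.7 s -53.1 z 73.8
240 t [-24.5  25.6] mid 0.5 s -62.0 z 70.1
246 t [-23.8  25.5] mid 0.8 s -71.2 z 65.9
252 t [-24.3  24.9] mid 0.3 s -80.8 z 62.5
258 t [-24.8  25.2] mid 0.2 s -90.6 z 58.2
264 t [-22.3  23.5] mid 0.6 s -100.3 z 54.2
az 130
180 t [-17.7  19.8] mid 1.0 s 7.9 z 81.3
240 t [-21.6  28.5] mid 3.5 s -61.8 z 70.1
```

drive_tool(rows=[{"offset": [0.03,-0.001,-0.014],"twist": 0},{"offset": [0.035,0,0],"twist": 0},{"offset": [0.035,0,0],"twist": 0},{"offset": [0.03,0,0],"twist": 0},{"offset": [0.02,0,0],"twist": 0},{"offset": [0.007,0,0],"twist": 0},{"offset": [0,0,0],"twist": 0}])

```text
clock: 11.15
eef_pos: [393.3, 64.9, 52.5]
eef_rot: [0.632, 0.316, 0.633, -0.317]
ft_force: [0.6, -0.7, 0.3]
gripper_width: 85.6
```

drive_tool(rows=[{"offset": [0,0,0],"twist": 0},{"offset": [0,0,0],"twist": 0},{"offset": [0,0,0],"twist": 0},{"offset": [0,0,0],"twist": 0},{"offset": [0,0,0],"twist": 0},{"offset": [0,0,0],"twist": 0},{"offset": [0,0,0],"twist": 0},{"offset": [0,0,0],"twist": 0}], jaw=0.7)

```text
clock: 11.82
eef_pos: [394.5, 65.4, 53.9]
eef_rot: [0.633, 0.316, 0.632, -0.315]
ft_force: [-0.2, -1.2, 8.6]
gripper_width: 38.3
```

drive_tool(rows=[{"offset": [-0.015,0,0],"twist": 0},{"offset": [-0.025,0,0],"twist": 0},{"offset": [-0.025,0,0],"twist": 0},{"offset": [-0.015,0.01,0.02],"twist": 0},{"offset": [0,0.015,0.03],"twist": 0},{"offset": [0,0.015,0.03],"twist": 0},{"offset": [0,0.005,0.02],"twist": 0},{"offset": [0,0,0.005],"twist": 0}])

```text
clock: 12.48
eef_pos: [495.4, 6.5, 133.8]
eef_rot: [0.633, 0.316, 0.632, -0.316]
ft_force: [-0.6, -0.3, -2.1]
gripper_width: 38.5
```

drive_tool(rows=[{"offset": [-0.04,0,0],"twist": 0},{"offset": [0.04,0,0],"twist": 0},{"offset": [-0.04,0,0],"twist": 0},{"offset": [0.04,0,0],"twist": 0},{"offset": [-0.04,0,0],"twist": 0},{"offset": [0,0,0],"twist": 0}])

```text
clock: 12.98
eef_pos: [493.2, 7.6, 174.0]
eef_rot: [0.632, 0.314, 0.633, -0.318]
ft_force: [1.2, -0.8, 1.9]
gripper_width: 38.7
```

```bash
cat >> h.py <<'E'
def capfit():
    """tilt of held bottle from all cameras' clouds, in tool-frame: s (=-tool z), height rel. TCP"""
    o,p,M=tool(); rep()
    for cam in ("top","scene","wrist"):
        b=robot.read_camera(cam); W=cloud(b); D=(W-p)@M   # tool coords
        hsv=cv2.cvtColor(b["frame"],cv2.COLOR_BGR2HSV)
        m=(abs(D[...,1])<33)&(D[...,2]>-60)&(D[...,2]<130)&(D[...,0]>-80)&(D[...,0]<125)&(W[...,2]>8)&(hsv[...,1]<70)&(hsv[...,2]>85)
        m&=~((D[...,0]<5)&(D[...,2]<0))
        P=np.stack([-D[...,2][m],-D[...,0][m],D[...,1][m]],-1)
        print(cam,len(P))
        if len(P)<30: continue
        for lo in range(-130,60,12):
            k=(P[:,0]>=lo)&(P[:,0]<lo+12)
            if k.sum()>5: print("  s",lo,k.sum(),"z",np.percentile(P[k,1],[5,50,95]).round().tolist(),"t",np.percentile(P[k,2],[5,95]).round().tolist())
        cv2.imwrite(f"pics/c_{cam}.png",b["frame"])
E
python3 -c "
from h import *
capfit()"
```

```text
t 12.98 p [493.2   7.6 174. ] zang -53.1 q7 0.845 F [ 1.2 -0.8  1.9] T [-0.033  0.15  -0.065] w 38.7
top 99
  s -118 36 z [-19.0, -15.0, -11.0] t [-23.0, 6.0]
  s -106 35 z [-19.0, -11.0, -6.0] t [-24.0, -2.0]
  s -94 23 z [-8.0, -4.0, 2.0] t [-24.0, -11.0]
scene 635
  s -118 28 z [-21.0, -15.0, -11.0] t [-12.0, 29.0]
  s -106 69 z [-38.0, -10.0, -5.0] t [-12.0, 31.0]
  s -94 92 z [-53.0, -12.0, 1.0] t [-11.0, 31.0]
  s -82 90 z [-47.0, -4.0, 8.0] t [-11.0, 31.0]
  s -70 99 z [-38.0, 2.0, 16.0] t [-12.0, 30.0]
  s -58 112 z [-32.0, 10.0, 18.0] t [-15.0, 30.0]
  s -46 95 z [-26.0, 6.0, 18.0] t [-1.0, 29.0]
  s -34 50 z [-23.0, -8.0, 10.0] t [12.0, 27.0]
wrist 1710
  s -58 101 z [4.0, 10.0, 13.0] t [-24.0, 27.0]
  s -46 1571 z [3.0, 13.0, 18.0] t [-21.0, 25.0]
  s -34 30 z [-0.0, 6.0, 23.0] t [-20.0, 25.0]
  s -10 6 z [36.0, 38.0, 40.0] t [-18.0, -18.0]
```

drive_tool(rows=[{"offset": [0.041,0,0],"twist": 0},{"offset": [-0.041,0,0],"twist": 0},{"offset": [0.041,0,0],"twist": 0},{"offset": [-0.041,0,0],"twist": 0},{"offset": [0.041,0,0],"twist": 0},{"offset": [-0.041,0,0],"twist": 0},{"offset": [0.041,0,0],"twist": 0},{"offset": [-0.041,0,0],"twist": 0}])

```text
clock: 13.8
eef_pos: [487.8, 8.2, 159.7]
eef_rot: [0.629, 0.308, 0.637, -0.323]
ft_force: [-3.0, 5.8, -7.2]
gripper_width: 38.5
```

```bash
sed -i 's/for cam in ("top","scene","wrist")/for cam in ("scene",)/' h.py; python3 -c "
from h import *
capfit()"
```

```text
t 13.8 p [487.8   8.2 159.7] zang -52.98 q7 0.864 F [-3.   5.8 -7.2] T [0.507 0.015 0.106] w 38.5
scene 584
  s -118 9 z [-33.0, -31.0, -28.0] t [-10.0, 27.0]
  s -106 49 z [-41.0, -26.0, -20.0] t [-15.0, 30.0]
  s -94 76 z [-55.0, -21.0, -10.0] t [-10.0, 30.0]
  s -82 88 z [-62.0, -20.0, -2.0] t [-7.0, 30.0]
  s -70 96 z [-56.0, -14.0, 7.0] t [-8.0, 31.0]
  s -58 113 z [-45.0, 1.0, 12.0] t [-14.0, 29.0]
  s -46 95 z [-37.0, -1.0, 14.0] t [1.0, 29.0]
  s -34 54 z [-29.0, -15.0, 5.0] t [15.0, 28.0]
```

drive_tool(rows=[{"offset": [0.03,0,0],"twist": 0},{"offset": [-0.041,0,0],"twist": 0},{"offset": [0.035,0,0],"twist": 0},{"offset": [-0.041,0,0],"twist": 0},{"offset": [0.035,0,0],"twist": 0},{"offset": [-0.041,0,0],"twist": 0},{"offset": [0.01,0,0],"twist": 0},{"offset": [0,0,0],"twist": 0}])

```text
clock: 14.52
eef_pos: [492.9, 8.8, 186.6]
eef_rot: [0.633, 0.316, 0.633, -0.315]
ft_force: [-0.9, -0.3, -2.7]
gripper_width: 38.7
```

```bash
python3 -c "
from h import *
capfit()"
```

```text
t 14.52 p [492.9   8.8 186.6] zang -53.03 q7 0.848 F [-0.9 -0.3 -2.7] T [ 0.043  0.086 -0.007] w 38.7
scene 607
  s -118 6 z [-34.0, -29.0, -29.0] t [-8.0, 28.0]
  s -106 52 z [-42.0, -27.0, -20.0] t [-13.0, 30.0]
  s -94 76 z [-56.0, -21.0, -10.0] t [-12.0, 31.0]
  s -82 98 z [-64.0, -22.0, -3.0] t [-11.0, 31.0]
  s -70 98 z [-53.0, -12.0, 6.0] t [-12.0, 29.0]
  s -58 113 z [-45.0, 1.0, 11.0] t [-13.0, 30.0]
  s -46 99 z [-37.0, -1.0, 12.0] t [-2.0, 29.0]
  s -34 60 z [-30.0, -13.0, 4.0] t [15.0, 27.0]
```

Shaking now also slips the cap axially, so I'll stop. Instead I'll hook the base's lower edge on the fixed tray's near lip and roll the bottle up about it. First I turn the base toward the tray.

drive_tool(rows=[{"offset": [0,0,0],"twist": -0.05},{"offset": [0,0,0],"twist": -0.1},{"offset": [0,0,0],"twist": -0.12},{"offset": [0,0,0],"twist": -0.12},{"offset": [0,0,0],"twist": -0.12},{"offset": [0,0,0],"twist": -0.12},{"offset": [0,0,0],"twist": -0.12},{"offset": [0,0,0],"twist": -0.12}])

```text
clock: 15.23
eef_pos: [492.6, 8.7, 187.1]
eef_rot: [0.707, 0.018, 0.707, -0.017]
ft_force: [-0.5, -1.0, -0.8]
gripper_width: 38.3
```

drive_tool(rows=[{"offset": [0,0,0],"twist": -0.08},{"offset": [0,0,0],"twist": -0.024},{"offset": [0.015,0,0.005],"twist": 0},{"offset": [0.025,0,0.005],"twist": 0},{"offset": [0.025,0,0.005],"twist": 0},{"offset": [0.015,0,0.004],"twist": 0},{"offset": [0.005,0,0],"twist": 0},{"offset": [0,0,0],"twist": 0}])

```text
clock: 15.9
eef_pos: [511.3, 9.2, 100.9]
eef_rot: [0.706, -0.017, 0.707, 0.016]
ft_force: [0.1, -0.1, -1.6]
gripper_width: 38.7
```

```bash
cat >> h.py <<'E'
from scipy.optimize import least_squares
def fit(x0,cams=("top","scene","wrist")):
    """x=(theta,s0,z0,t0): tilt, cap-end centre in (s=-tool z, z up rel TCP, t=tool y)"""
    o,p,M=tool(); rep(); A=[]
    for cam in cams:
        b=robot.read_camera(cam); W=cloud(b); D=(W-p)@M
        hsv=cv2.cvtColor(b["frame"],cv2.COLOR_BGR2HSV)
        s,z,t=-D[...,2],-D[...,0],D[...,1]
        m=(abs(t)<34)&(W[...,2]>6)&(s>-150)&(s<10)&(z<60)&(hsv[...,1]<90)&(hsv[...,2]>60)
        th,s0,z0,t0=x0; c,si=np.cos(th),np.sin(th)
        ax=(s-s0)*c+(z-z0)*si; nn=-(s-s0)*si+(z-z0)*c
        m&=(ax<-38)&(ax>-127)&(abs(nn)<37)
        P=np.stack([s[m],z[m],t[m]],-1); print(cam,len(P)); 
        if len(P)>10: A.append(P[np.random.default_rng(0).permutation(len(P))[:500]])
        cv2.imwrite(f"pics/f_{cam}.png",b["frame"])
    P=np.vstack(A)
    def res(x):
        th,s0,z0,t0=x; c,si=np.cos(th),np.sin(th)
        ax=(P[:,0]-s0)*c+(P[:,1]-z0)*si; nn=-(P[:,0]-s0)*si+(P[:,1]-z0)*c
        q=np.abs(np.stack([ax+79.5,nn,P[:,2]-t0],-1))-[38,27,27]
        return np.linalg.norm(np.maximum(q,0),axis=1)+np.minimum(q.max(1),0)
    r=least_squares(res,x0,loss="soft_l1",f_scale=2.,x_scale=[.05,3,3,3])
    th,s0,z0,t0=r.x; c,si=np.cos(th),np.sin(th)
    print("tilt",np.degrees(th).round(1),"capend s,z,t",r.x[1:].round(1),"rms",np.sqrt(np.mean(np.minimum(abs(r.fun),6)**2)).round(2))
    lc=np.array([s0-117.5*c+27*si,z0-117.5*si-27*c]); uc=np.array([s0-117.5*c-27*si,z0-117.5*si+27*c])
    wl=p-M[:,2]*lc[0]+M[:,1]*t0; print("low corner rel",lc.round(1),"world",wl[:2].round(1),"z",(p[2]+lc[1]).round(1),"up corner",uc.round(1))
    return r.x
E
python3 -c "
from h import *
fit([0.69,-7,14,0])"
```

```text
t 15.9 p [511.3   9.2 100.9] zang 2.67 q7 1.845 F [ 0.1 -0.1 -1.6] T [0.006 0.071 0.004] w 38.7
top 0
scene 623
wrist 121
tilt 36.9 capend s,z,t [-6.2 15.7  0.7] rms 1.5
low corner rel [-84.  -76.4] world [595.1  13.8] z 24.5 up corner [-116.4  -33.2]
```

drive_tool(rows=[{"offset": [0.006,0,0.004],"twist": 0},{"offset": [0.005,0,0.008],"twist": 0},{"offset": [0,0,0.008],"twist": 0},{"offset": [0,0,0.003],"twist": 0},{"offset": [0,0,0],"twist": 0}])

```text
clock: 16.47
eef_pos: [535.9, 10.4, 90.3]
eef_rot: [0.707, -0.017, 0.707, 0.017]
ft_force: [0.6, 0.1, -1.8]
gripper_width: 38.3
```

drive_tool(rows=[{"offset": [0,0,0.002],"twist": 0},{"offset": [0,0,0.002],"twist": 0}])

```text
clock: 16.63
eef_pos: [538.7, 10.6, 90.4]
eef_rot: [0.707, -0.017, 0.707, 0.017]
ft_force: [-6.4, 0.5, 4.3]
gripper_width: 38.5
```

```bash
python3 -c "
from h import *
fit([0.65,-6,15,0.7],('scene','wrist'))"
```

```text
t 16.63 p [538.7  10.6  90.4] zang 2.75 q7 1.863 F [-6.4  0.5  4.3] T [0.156 1.377 0.002] w 38.5
scene 659
wrist 637
tilt 36.1 capend s,z,t [-3.  14.4  0.4] rms 1.32
low corner rel [-82.  -76.7] world [620.6  15. ] z 13.6 up corner [-113.8  -33.1]
```

Contact on the lip: the force (-6.4, +4.3) N lies along the bottle axis, as wanted. Now I'll roll along the arc.

drive_tool(rows=[{"offset": [-0.002,0,0.003],"twist": 0},{"offset": [-0.002,0,0.003],"twist": 0},{"offset": [-0.002,0,0.003],"twist": 0},{"offset": [-0.002,0,0.003],"twist": 0}])

```text
clock: 17.07
eef_pos: [550.0, 11.4, 98.3]
eef_rot: [0.706, -0.017, 0.708, 0.017]
ft_force: [-6.2, 1.0, 2.6]
gripper_width: 38.5
```

```bash
python3 -c "
from h import *
fit([0.69,-4,15,0.7],('scene','wrist'))"
```

```text
t 17.07 p [550.   11.4  98.3] zang 2.77 q7 1.857 F [-6.2  1.   2.6] T [0.13  1.643 0.033] w 38.5
scene 663
wrist 1443
tilt 43.3 capend s,z,t [-2.3 16.1 -0. ] rms 1.39
low corner rel [-69.3 -84.1] world [619.2  14.8] z 14.2 up corner [-106.3  -44.8]
```

drive_tool(rows=[{"offset": [-0.0025,0,0.004],"twist": 0},{"offset": [-0.0025,0,0.004],"twist": 0},{"offset": [-0.0022,0,0.004],"twist": 0},{"offset": [-0.002,0,0.004],"twist": 0},{"offset": [-0.002,0,0.004],"twist": 0},{"offset": [-0.0018,0,0.004],"twist": 0}])

```text
clock: 17.67
eef_pos: [575.0, 12.4, 111.5]
eef_rot: [0.707, -0.017, 0.707, 0.017]
ft_force: [-4.5, 0.5, 1.3]
gripper_width: 38.3
```

```bash
python3 -c "
from h import *
fit([0.98,-4,15,0.7],('scene','wrist'))"
```

```text
t 17.67 p [575.   12.4 111.5] zang 2.76 q7 1.849 F [-4.5  0.5  1.3] T [0.112 1.373 0.044] w 38.3
scene 603
wrist 676
tilt 56.3 capend s,z,t [-2.4 17.1 -1.1] rms 1.23
low corner rel [-45.2 -95.6] world [620.3  13.5] z 15.9 up corner [-90.1 -65.6]
```

drive_tool(rows=[{"offset": [-0.0015,0,0.004],"twist": 0},{"offset": [-0.0013,0,0.004],"twist": 0},{"offset": [-0.0012,0,0.004],"twist": 0},{"offset": [-0.001,0,0.004],"twist": 0},{"offset": [-0.0008,0,0.004],"twist": 0},{"offset": [-0.0006,0,0.004],"twist": 0},{"offset": [-0.0004,0,0.004],"twist": 0}])

```text
clock: 18.35
eef_pos: [603.4, 13.7, 118.3]
eef_rot: [0.707, -0.017, 0.707, 0.017]
ft_force: [-4.2, -0.5, 4.2]
gripper_width: 38.2
```

```bash
python3 -c "
from h import *
fit([1.3,-4,15,0.7],('scene','wrist'))"
```

```text
t 18.35 p [603.4  13.7 118.3] zang 2.76 q7 1.846 F [-4.2 -0.5  4.2] T [-0.073  1.331 -0.022] w 38.2
scene 520
wrist 840
tilt 69.9 capend s,z,t [-1.7 17.3 -1.1] rms 2.09
low corner rel [ -16.7 -102.3] world [620.1  13.4] z 16.0 up corner [-67.4 -83.7]
```

Tilt is about 70° and stable. I'll lift over the near lip, set the low edge on the tray floor, and lean it upright there.

drive_tool(rows=[{"offset": [-0.008,0,0],"twist": 0},{"offset": [-0.008,-0.003,0.003],"twist": 0},{"offset": [0,-0.004,0.003],"twist": 0},{"offset": [0,0,0.003],"twist": 0},{"offset": [0,0,0],"twist": 0}])

```text
clock: 18.87
eef_pos: [612.9, 6.9, 134.2]
eef_rot: [0.707, -0.017, 0.707, 0.017]
ft_force: [-0.3, -0.9, -1.6]
gripper_width: 38.8
```

```bash
python3 -c "
from h import *
fit([1.22,-2,17,0.7],('scene','wrist'))"
```

```text
t 18.87 p [612.9   6.9 134.2] zang 2.74 q7 1.848 F [-0.3 -0.9 -1.6] T [0.04  0.028 0.03 ] w 38.8
scene 592
wrist 1190
tilt 69.6 capend s,z,t [-3.4 18.1 -1. ] rms 2.38
low corner rel [ -19.1 -101.4] world [632.    6.8] z 32.8 up corner [-69.7 -82.6]
```

drive_tool(rows=[{"offset": [0.009,0,-0.002],"twist": 0},{"offset": [0.009,0,0],"twist": 0},{"offset": [0.006,0,0],"twist": 0},{"offset": [0.003,0,0],"twist": 0},{"offset": [0.002,0,0],"twist": 0}])

```text
clock: 19.38
eef_pos: [609.8, 7.1, 104.2]
eef_rot: [0.707, -0.017, 0.707, 0.017]
ft_force: [0.8, -0.0, -1.1]
gripper_width: 38.6
```

drive_tool(rows=[{"offset": [0.001,0,0],"twist": 0},{"offset": [0,0,0],"twist": 0}])

```text
clock: 19.55
eef_pos: [610.2, 7.0, 104.0]
eef_rot: [0.707, -0.017, 0.707, 0.017]
ft_force: [0.5, -0.0, -1.8]
gripper_width: 38.5
```

```bash
python3 -c "
from h import *
fit([1.22,-2,17,0.7],('scene','wrist'))"
```

```text
t 19.55 p [610.2   7.  104. ] zang 2.76 q7 1.867 F [ 0.5 -0.  -1.8] T [ 0.015 -0.015  0.028] w 38.5
scene 610
wrist 1436
tilt 70.4 capend s,z,t [-4.7 19.  -0.6] rms 2.2
low corner rel [ -18.7 -100.7] world [628.9   7.3] z 3.3 up corner [-69.6 -82.6]
```

drive_tool(rows=[{"offset": [0.001,0,0],"twist": 0},{"offset": [0.001,0,0],"twist": 0},{"offset": [0,0,0.003],"twist": 0},{"offset": [0,0,0.003],"twist": 0},{"offset": [0,0,0.003],"twist": 0}])

```text
clock: 20.07
eef_pos: [619.6, 7.6, 103.2]
eef_rot: [0.707, -0.017, 0.707, 0.017]
ft_force: [-6.0, 2.7, 16.0]
gripper_width: 38.5
```

```bash
python3 -c "
from h import *
fit([1.25,-2,17,0.7],('scene','wrist'))"
```

```text
t 20.07 p [619.6   7.6 103.2] zang 2.76 q7 1.868 F [-6.   2.7 16. ] T [0.595 1.544 0.102] w 38.5
scene 612
wrist 1523
tilt 74.5 capend s,z,t [-4.4 19.3 -0.7] rms 2.36
low corner rel [  -9.7 -101.2] world [629.3   7.3] z 2.0 up corner [-61.7 -86.8]
```

Rolling about the edge works: the tilt is 74.5° and the corner is stationary. Continuing.

drive_tool(rows=[{"offset": [-0.0003,0,0.003],"twist": 0},{"offset": [0,0,0.003],"twist": 0},{"offset": [0,0,0.003],"twist": 0},{"offset": [0,0,0.003],"twist": 0},{"offset": [0,0,0.003],"twist": 0}])

```text
clock: 20.58
eef_pos: [633.7, 7.9, 103.1]
eef_rot: [0.707, -0.017, 0.707, 0.017]
ft_force: [-6.3, 0.8, 10.3]
gripper_width: 38.7
```

```bash
python3 -c "
from h import *
fit([1.39,-2,17,0.7],('scene','wrist'))"
```

```text
t 20.58 p [633.7   7.9 103.1] zang 2.74 q7 1.866 F [-6.3  0.8 10.3] T [0.347 2.082 0.075] w 38.7
scene 543
wrist 627
tilt 78.3 capend s,z,t [-0.7 19.3 -0.7] rms 2.14
low corner rel [   1.9 -101.2] world [631.9   7.2] z 1.8 up corner [-51.  -90.3]
```

drive_tool(rows=[{"offset": [0.0003,0,0.003],"twist": 0},{"offset": [0.0003,0,0.003],"twist": 0},{"offset": [0.0003,0,0.003],"twist": 0},{"offset": [0.0005,0,0.003],"twist": 0}])

```text
clock: 21.02
eef_pos: [646.0, 8.7, 101.5]
eef_rot: [0.707, -0.017, 0.707, 0.017]
ft_force: [-5.3, 0.1, 7.1]
gripper_width: 38.8
```

```bash
python3 -c "
from h import *
fit([1.46,-2,17,0.7],('scene','wrist'))"
```

```text
t 21.02 p [646.    8.7 101.5] zang 2.76 q7 1.865 F [-5.3  0.1  7.1] T [0.237 1.512 0.04 ] w 38.8
scene 453
wrist 69
tilt 80.9 capend s,z,t [ 4.3 19.3 -0.9] rms 1.49
low corner rel [  12.4 -101. ] world [633.6   7.3] z 0.5 up corner [-41.  -92.4]
```

drive_tool(rows=[{"offset": [0.0008,0,0.002],"twist": 0},{"offset": [0.0008,0,0.002],"twist": 0},{"offset": [0.0008,0,0.001],"twist": 0},{"offset": [0,0,0],"twist": 0}])

```text
clock: 21.45
eef_pos: [651.8, 9.1, 99.6]
eef_rot: [0.707, -0.017, 0.706, 0.017]
ft_force: [-2.7, 1.1, 13.7]
gripper_width: 38.5
```

```bash
python3 - <<'E'
from h import *
fit([1.5,0,17,0],('scene',))
f=cv2.imread("pics/f_scene.png"); a=cv2.resize(f[150:290,225:355],None,fx=4,fy=4); cv2.imwrite("pics/g.png",a)
E
```

```text
t 21.45 p [651.8   9.1  99.6] zang 2.77 q7 1.866 F [-2.7  1.1 13.7] T [0.237 0.979 0.032] w 38.5
scene 393
tilt 83.5 capend s,z,t [ 4.9 19.2 -1. ] rms 1.57
low corner rel [  18.4 -100.6] world [633.5   7.2] z -1.0 up corner [-35.3 -94.5]
```

View pics/g.png

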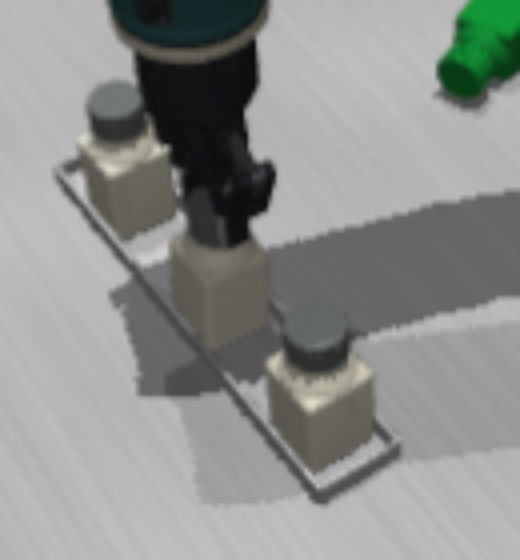

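The bottle is nearly upright in the tray at (220,290), between the neighbours at (125,160) and (318,390). A little more push will seat it.

drive_tool(rows=[{"offset": [0.001,0,0.002],"twist": 0},{"offset": [0.001,0,0.002],"twist": 0},{"offset": [0,0,0],"twist": 0}])

```text
clock: 21.75
eef_pos: [656.3, 9.1, 98.1]
eef_rot: [0.708, -0.017, 0.706, 0.017]
ft_force: [-1.2, -0.3, 16.7]
gripper_width: 38.8
```

```bash
python3 - <<'E'
from h import *
fit([1.53,0,17,0],('scene',))
E
```

```text
t 21.75 p [656.3   9.1  98.1] zang 2.76 q7 1.866 F [-1.2 -0.3 16.7] T [-0.117  0.884 -0.076] w 38.8
scene 358
tilt 85.2 capend s,z,t [ 5.7 18.6 -0.8] rms 1.5
low corner rel [  22.8 -100.8] world [633.5   7.2] z -2.7 up corner [-31.  -96.3]
```

Releasing: it should settle flat, then I'll locate the cap.

drive_tool(rows=[{"offset": [0,0,0],"twist": 0},{"offset": [0,0,0],"twist": 0},{"offset": [0,0,0],"twist": 0},{"offset": [0,0,0],"twist": 0},{"offset": [0,0,0],"twist": 0}], jaw=0.35)

```text
clock: 22.22
eef_pos: [655.0, 9.3, 96.5]
eef_rot: [0.707, -0.017, 0.707, 0.017]
ft_force: [-0.3, 0.4, -0.5]
gripper_width: 55.3
```

drive_tool(rows=[{"offset": [-0.02,0,0],"twist": 0},{"offset": [-0.03,0,0],"twist": 0},{"offset": [-0.035,0,0.02],"twist": 0},{"offset": [-0.01,0,0.03],"twist": 0},{"offset": [0,0,0.01],"twist": 0}])

```text
clock: 22.63
eef_pos: [718.7, 12.7, 195.4]
eef_rot: [0.709, -0.017, 0.705, 0.017]
ft_force: [0.5, 0.6, -1.6]
gripper_width: 55.5
```

```bash
cat > cap.py <<'E'
from h import *
rep()
for cam in ("scene","wrist","top"):
    b=robot.read_camera(cam); W=cloud(b); hsv=cv2.cvtColor(b["frame"],cv2.COLOR_BGR2HSV)
    m=(abs(W[...,0]-655)<45)&(abs(W[...,1]-7)<45)&(W[...,2]>112)&(W[...,2]<127)&(hsv[...,1]<80)
    P=W[m]; print(cam,len(P))
    if len(P)>20:
        print(" z",np.percentile(P[:,2],[5,50,95]).round(1),"circ",cv2.minEnclosingCircle(P[:,:2].astype(np.float32)),"mean",P.mean(0).round(1))
    m=(abs(W[...,0]-655)<45)&(abs(W[...,1]-7)<45)&(W[...,2]>25)&(W[...,2]<76)&(hsv[...,1]<80)
    if m.sum()>50: print(" body",m.sum(),cv2.minAreaRect(W[m][:,:2].astype(np.float32)))
    for nm,s in (("L",134.5),("R",-122)):
        m=(abs(W[...,0]-653)<40)&(abs(W[...,1]-s)<40)&(W[...,2]>112)
        if m.sum()>40: print(" ",nm,m.sum(),W[m].mean(0).round(1),cv2.minEnclosingCircle(W[m][:,:2].astype(np.float32)))
    cv2.imwrite(f"pics/k_{cam}.png",b["frame"])
E
python3 cap.py
```

```text
t 22.63 p [718.7  12.7 195.4] zang 2.82 q7 1.815 F [ 0.5  0.6 -1.6] T [ 0.008 -0.031  0.016] w 55.5
scene 175
 z [114.8 122.  124.5] circ ((656.9239501953125, 8.996010780334473), 22.16349220275879) mean [658.9  12.1 121.2]
 body 293 ((669.177734375, 24.171504974365234), (38.7764892578125, 71.24812316894531), 50.76826858520508)
  L 195 [650.2 137.3 121.2] ((648.9789428710938, 135.618896484375), 20.5266170501709)
wrist 2506
 z [120.5 121.8 123. ] circ ((658.5252075195312, 9.216683387756348), 21.142995834350586) mean [657.9   9.2 121.8]
 body 132 ((658.63818359375, 9.111644744873047), (53.61134338378906, 54.086090087890625), 2.749211311340332)
  L 2834 [649.1 132.6 120.8] ((649.4766845703125, 134.44699096679688), 21.504627227783203)
  R 2842 [ 660.9 -119.9  120.9] ((661.8262939453125, -121.91896057128906), 21.41871452331543)
top 68
 z [115.2 119.5 124. ] circ ((655.4572143554688, 4.991649150848389), 19.508251190185547) mean [653.8  -0.9 119.7]
 body 73 ((649.23974609375, -9.237430572509766), (27.805368423461914, 60.171783447265625), 62.822261810302734)
  R 174 [ 659.9 -121.8  119.2] ((660.75830078125, -122.10126495361328), 20.879913330078125)
```

View pics/k_wrist.png

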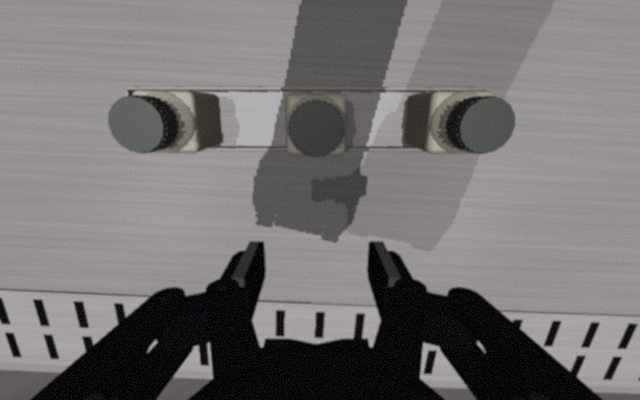

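The wrist view shows the bottle standing flat and square at (316,125), midway between the neighbours at (145,122) and (475,122). The cap centre is (658.3, 9.2). I'll regrip centred.

drive_tool(rows=[{"offset": [0,0,-0.02],"twist": 0},{"offset": [0,-0.0005,-0.03],"twist": 0},{"offset": [0,0,-0.0105],"twist": 0},{"offset": [0.02,0,0],"twist": 0},{"offset": [0.03,0,0],"twist": 0},{"offset": [0.03,0,0],"twist": 0},{"offset": [0.018,0,0],"twist": 0},{"offset": [0,0,0],"twist": 0}])

```text
clock: 23.45
eef_pos: [651.6, 8.8, 89.6]
eef_rot: [0.705, -0.017, 0.709, 0.017]
ft_force: [-0.2, -0.3, -1.0]
gripper_width: 55.4
```

```bash
python3 - <<'E'
from h import *
rep(); print(st()["joint_positions"].round(2))
E
```

```text
t 23.45 p [651.6   8.8  89.6] zang 2.75 q7 1.87 F [-0.2 -0.3 -1. ] T [-0.054  0.088  0.049] w 55.4
[-0.43  0.68  0.52  1.66 -0.41  0.92  1.87]
```

drive_tool(rows=[{"offset": [-0.007,0,0.003],"twist": 0},{"offset": [0,0,0.0035],"twist": 0},{"offset": [0,0,0],"twist": 0},{"offset": [0,0,0],"twist": 0}])

```text
clock: 23.78
eef_pos: [661.9, 9.1, 102.1]
eef_rot: [0.708, -0.017, 0.706, 0.017]
ft_force: [0.0, 0.3, 0.4]
gripper_width: 55.6
```

```bash
python3 - <<'E'
from h import *
rep()
E
```

```text
t 23.78 p [661.9   9.1 102.1] zang 2.77 q7 1.864 F [0.  0.3 0.4] T [ 0.014  0.057 -0.007] w 55.6
```

drive_tool(rows=[{"offset": [0.004,0,-0.0035],"twist": 0},{"offset": [0,0,0],"twist": 0},{"offset": [0,0,0],"twist": 0},{"offset": [0,0,0],"twist": 0}])

```text
clock: 24.12
eef_pos: [657.5, 8.9, 96.6]
eef_rot: [0.707, -0.017, 0.707, 0.017]
ft_force: [-0.9, 0.0, 0.2]
gripper_width: 55.1
```

drive_tool(rows=[{"offset": [0,0,0],"twist": 0},{"offset": [0,0,0],"twist": 0},{"offset": [0,0,0],"twist": 0},{"offset": [0,0,0],"twist": 0},{"offset": [0,0,0],"twist": 0}], jaw=0.7)

```text
clock: 24.53
eef_pos: [657.8, 8.9, 96.8]
eef_rot: [0.707, -0.017, 0.707, 0.017]
ft_force: [-1.1, 0.9, 3.3]
gripper_width: 39.1
```

```bash
python3 - <<'E'
from h import *
rep()
E
```

```text
t 24.53 p [657.8   8.9  96.8] zang 2.77 q7 1.867 F [-1.1  0.9  3.3] T [0.193 0.145 0.025] w 39.1
```

drive_tool(rows=[{"offset": [0.0001,0,0],"twist": 0.1},{"offset": [0.0001,0,0],"twist": 0.1},{"offset": [0,0,0],"twist": 0.1},{"offset": [0.0001,0,0],"twist": 0.1},{"offset": [0.0001,0,0],"twist": 0.1},{"offset": [0,0,0],"twist": 0.1},{"offset": [0.0001,0,0],"twist": 0.1},{"offset": [0,0,0],"twist": 0.1}])

```text
clock: 25.2
eef_pos: [657.6, 8.8, 96.2]
eef_rot: [0.657, 0.261, 0.657, -0.261]
ft_force: [-1.5, 0.6, 4.0]
gripper_width: 39.2
```

```bash
python3 - <<'E'
from h import *
rep()
E
```

```text
t 25.2 p [657.6   8.8  96.2] zang -43.35 q7 1.18 F [-1.5  0.6  4. ] T [-0.047  0.37   0.01 ] w 39.2
```

drive_tool(rows=[{"offset": [0.0001,0,0],"twist": 0.1},{"offset": [0.0001,0,0],"twist": 0.1},{"offset": [0,0,0],"twist": 0.1},{"offset": [0.0001,0,0],"twist": 0.1},{"offset": [0.0001,0,0],"twist": 0.1}])

```text
clock: 25.62
eef_pos: [657.5, 8.8, 95.8]
eef_rot: [0.572, 0.416, 0.572, -0.416]
ft_force: [-2.3, -0.2, 4.7]
gripper_width: 39.3
```

```bash
python3 - <<'E'
from h import *
rep()
E
```

```text
t 25.62 p [657.5   8.8  95.8] zang -72.0 q7 0.752 F [-2.3 -0.2  4.7] T [-0.05   0.567  0.035] w 39.3
```

drive_tool(rows=[{"offset": [0.0001,0,0],"twist": 0.1},{"offset": [0.0001,0,0],"twist": 0.1},{"offset": [0,0,0],"twist": 0.1},{"offset": [0.0001,0,0],"twist": 0.1}])

```text
clock: 25.95
eef_pos: [657.4, 8.7, 95.5]
eef_rot: [-0.478, -0.521, -0.478, 0.521]
ft_force: [-2.9, 0.5, 5.2]
gripper_width: 39.1
```

```bash
python3 - <<'E'
from h import *
rep()
E
```

```text
t 25.95 p [657.4   8.7  95.5] zang -94.93 q7 0.407 F [-2.9  0.5  5.2] T [0.026 0.78  0.015] w 39.1
```

drive_tool(rows=[{"offset": [0.0001,0,0],"twist": 0.1},{"offset": [0,0,0],"twist": 0.1},{"offset": [0.0001,0,0],"twist": 0.1}])

```text
clock: 26.2
eef_pos: [657.4, 8.8, 95.3]
eef_rot: [-0.395, -0.586, -0.395, 0.587]
ft_force: [-3.2, 0.2, 5.3]
gripper_width: 39.6
```

```bash
python3 - <<'E'
from h import *
rep()
E
```

```text
t 26.2 p [657.4   8.8  95.3] zang -112.11 q7 0.146 F [-3.2  0.2  5.3] T [0.111 0.87  0.012] w 39.6
```

drive_tool(rows=[{"offset": [0.0001,0,0],"twist": 0.1},{"offset": [0,0,0],"twist": 0.1},{"offset": [0.0001,0,0],"twist": 0.1}])

```text
clock: 26.45
eef_pos: [657.4, 8.8, 95.1]
eef_rot: [-0.303, -0.639, -0.303, 0.639]
ft_force: [-3.8, 0.1, 5.4]
gripper_width: 39.0
```

```bash
python3 - <<'E'
from h import *
rep()
E
```

```text
t 26.45 p [657.4   8.8  95.1] zang -129.3 q7 -0.118 F [-3.8  0.1  5.4] T [0.226 0.861 0.213] w 39.0
```

drive_tool(rows=[{"offset": [0,0,0],"twist": 0.05}])

```text
clock: 26.53
eef_pos: [657.3, 9.3, 95.0]
eef_rot: [-0.286, -0.646, -0.287, 0.647]
ft_force: [-6.3, 4.3, 10.2]
gripper_width: 39.1
```

```bash
python3 - <<'E'
from h import *
rep()
E
```

```text
t 26.53 p [657.3   9.3  95. ] zang -132.18 q7 -0.163 F [-6.3  4.3 10.2] T [1.122 1.468 0.654] w 39.1
```

drive_tool(rows=[{"offset": [0,0,0],"twist": 0.05}])

```text
clock: 26.62
eef_pos: [657.3, 9.8, 95.1]
eef_rot: [-0.271, -0.653, -0.272, 0.653]
ft_force: [-7.3, 8.0, 11.0]
gripper_width: 39.4
```

```bash
python3 - <<'E'
from h import *
rep()
E
```

```text
t 26.62 p [657.3   9.8  95.1] zang -134.83 q7 -0.204 F [-7.3  8.  11. ] T [1.657 1.906 0.779] w 39.4
```

drive_tool(rows=[{"offset": [0,0,0],"twist": 0.05}])

```text
clock: 26.7
eef_pos: [657.2, 10.2, 95.2]
eef_rot: [-0.255, -0.659, -0.256, 0.66]
ft_force: [-9.4, 8.3, 13.5]
gripper_width: 39.1
```

```bash
python3 - <<'E'
from h import *
rep()
E
```

```text
t 26.7 p [657.2  10.2  95.2] zang -137.65 q7 -0.248 F [-9.4  8.3 13.5] T [2.092 2.366 0.985] w 39.1
```

The torque rose sharply to about 1 N m near tool angle -130°, so the cap is bottomed and the bottle is against the lips. I'll measure the bottle's yaw, then relax the windup.

```bash
cat > yaw.py <<'E'
from h import *
def byaw():
    rep(); Ps=[]
    for cam in ("scene","top"):
        b=robot.read_camera(cam); W=cloud(b); hsv=cv2.cvtColor(b["frame"],cv2.COLOR_BGR2HSV)
        m=(abs(W[...,0]-658)<45)&(abs(W[...,1]-9)<45)&(W[...,2]>22)&(W[...,2]<76)&(hsv[...,1]<90)&(hsv[...,2]>70)
        P=W[m]; Ps.append(P); print(cam,len(P))
        cv2.imwrite(f"pics/y_{cam}.png",b["frame"])
    P=Ps[0]
    best=None
    for y0 in (-9,0,9):
        def res(x):
            c,s=np.cos(x[2]),np.sin(x[2]); dx,dy=P[:,0]-x[0],P[:,1]-x[1]
            q=np.abs(np.stack([dx*c+dy*s,-dx*s+dy*c],-1))-27
            return np.linalg.norm(np.maximum(q,0),axis=1)+np.minimum(q.max(1),0)
        r=least_squares(res,[657,9,np.radians(y0)],loss="soft_l1",f_scale=1.5,x_scale=[2,2,.05])
        if best is None or r.cost<best.cost: best=r
    J=best.jac; cov=np.linalg.inv(J.T@J)*2.0
    print("box",best.x[:2].round(1),"yaw deg",np.degrees(best.x[2]).round(2),"+-",np.degrees(np.sqrt(cov[2,2])).round(2),"rms",np.sqrt(np.mean(np.minimum(abs(best.fun),5)**2)).round(2))
byaw()
E
python3 yaw.py
```

```text
t 26.7 p [657.2  10.2  95.2] zang -137.65 q7 -0.248 F [-9.4  8.3 13.5] T [2.092 2.366 0.985] w 39.1
scene 302
top 107
box [656.   10.1] yaw deg -3.11 +- 0.43 rms 1.52
```

drive_tool(rows=[{"offset": [0,0,0],"twist": -0.05},{"offset": [0,0,0],"twist": -0.05}])

```text
clock: 26.97
eef_pos: [657.2, 9.5, 95.2]
eef_rot: [-0.289, -0.645, -0.29, 0.646]
ft_force: [-4.8, 0.1, 8.5]
gripper_width: 39.1
```

```bash
python3 yaw.py
```

```text
t 26.97 p [657.2   9.5  95.2] zang -131.72 q7 -0.156 F [-4.8  0.1  8.5] T [0.085 1.358 0.055] w 39.1
scene 308
top 104
box [656.9   8.7] yaw deg 0.09 +- 0.41 rms 1.43
```

drive_tool(rows=[{"offset": [-0.0001,0,0],"twist": -0.1},{"offset": [-0.0001,0,0],"twist": -0.1},{"offset": [0,0,0],"twist": -0.1},{"offset": [-0.0001,0,0],"twist": -0.1},{"offset": [-0.0001,0,0],"twist": -0.1},{"offset": [0,0,0],"twist": -0.1},{"offset": [-0.0001,0,0],"twist": -0.1},{"offset": [-0.0001,0,0],"twist": -0.1}])

```text
clock: 27.73
eef_pos: [657.5, 8.5, 95.8]
eef_rot: [0.518, 0.481, 0.518, -0.481]
ft_force: [-2.3, -1.7, 3.2]
gripper_width: 39.3
```

```bash
python3 yaw.py
```

```text
t 27.73 p [657.5   8.5  95.8] zang -85.78 q7 0.546 F [-2.3 -1.7  3.2] T [-0.3    0.557 -0.055] w 39.3
scene 324
top 42
box [657.6   7.7] yaw deg 3.03 +- 0.39 rms 1.45
```

drive_tool(rows=[{"offset": [-0.0001,0,0],"twist": -0.1},{"offset": [-0.0001,0,0],"twist": -0.1},{"offset": [0,0,0],"twist": -0.1},{"offset": [-0.0001,0,0],"twist": -0.1},{"offset": [-0.0001,0,0],"twist": -0.1},{"offset": [0,0,0],"twist": -0.1},{"offset": [-0.0001,0,0],"twist": -0.1},{"offset": [0,0,0],"twist": 0}])

```text
clock: 28.5
eef_pos: [657.7, 8.6, 96.3]
eef_rot: [0.651, 0.276, 0.651, -0.276]
ft_force: [-1.7, -0.4, 2.5]
gripper_width: 39.2
```

```bash
python3 yaw.py
```

```text
t 28.5 p [657.7   8.6  96.3] zang -45.88 q7 1.145 F [-1.7 -0.4  2.5] T [-0.217  0.351  0.048] w 39.2
scene 328
top 55
box [657.5   7.8] yaw deg 2.86 +- 0.4 rms 1.48
```

drive_tool(rows=[{"offset": [-0.0001,0,0],"twist": -0.06},{"offset": [0,0,0],"twist": -0.053},{"offset": [0,0,0],"twist": 0},{"offset": [0,0,0],"twist": 0}])

```text
clock: 28.93
eef_pos: [657.7, 8.8, 96.2]
eef_rot: [0.665, 0.24, 0.665, -0.24]
ft_force: [-0.3, -1.1, 3.6]
gripper_width: 39.1
```

```bash
python3 yaw.py; python3 - <<'E'
from h import *
b=robot.read_camera("wrist");W=cloud(b)
for nm,c in (("L",(649.4,134.4)),("R",(661.8,-121.9))):
    m=(abs(W[...,0]-c[0])<40)&(abs(W[...,1]-c[1])<40)&(W[...,2]>112)
    if m.sum()>40: print(nm,m.sum(),cv2.minEnclosingCircle(W[m][:,:2].astype(np.float32)))
for q in ("left_bottle","right_bottle","tube_rack","tip_box"):
    print(q,[(np.round(r["xyz"]),round(r["score"],2)) for r in robot.tip_of(q,"top")[:1]],[(np.round(r["xyz"]),round(r["score"],2)) for r in robot.tip_of(q,"scene")[:1]])
a=cv2.imread("pics/y_scene.png")[130:290,200:400]; cv2.imwrite("pics/z.png",cv2.resize(a,None,fx=3.5,fy=3.5))
E
```

```text
t 28.93 p [657.7   8.8  96.2] zang -39.75 q7 1.236 F [-0.3 -1.1  3.6] T [-0.4    0.185  0.04 ] w 39.1
scene 324
top 48
box [657.5   7.8] yaw deg 2.95 +- 0.39 rms 1.41
L 10581 ((649.5977783203125, 134.7918243408203), 21.790096282958984)
R 124 ((672.1885375976562, -106.06153869628906), 6.346527576446533)
left_bottle [] [(array([650., 135.,   4.]), 0.61)]
right_bottle [(array([ 658., -121.,    5.]), 0.9)] [(array([ 658., -119.,    2.]), 0.55)]
tube_rack [(array([505., 442.,  -3.]), 0.88)] [(array([506., 442.,  -0.]), 0.84)]
tip_box [(array([ 424., -429.,    0.]), 0.88)] [(array([658.,   8., 106.]), 0.69)]
```

View pics/z.png

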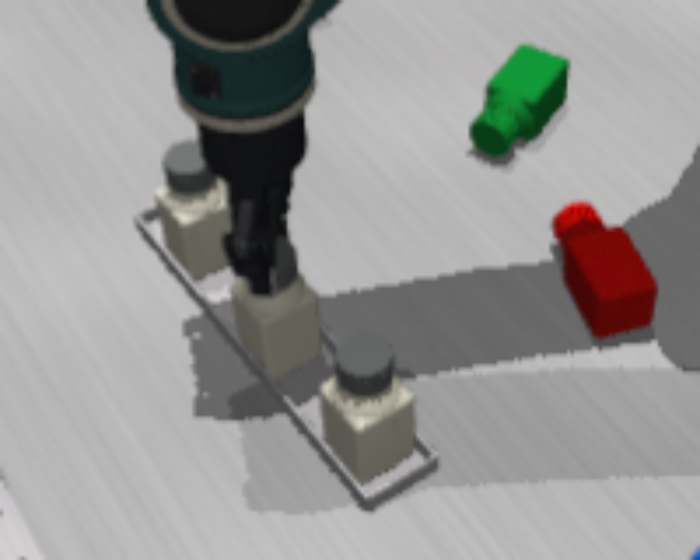

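The bottle stands upright in the tray between its undisturbed neighbours. The cap is gripped and about 90° open relative to the bottle.

```bash
python3 -c "
from workcell import robot
print(robot.sign_off())"
```

```text
the job is handed in; nothing more can be done
None
```

The bottle is standing upright in the tray between the two neighbours, with its cap screwed down and backed off about a quarter turn. The gripper still holds the cap, and I signed off at about 29 s of the 67 s allowed.

**How it went:** I lifted the bottle by its cap, shook it partly upright, rolled it up against the tray's near lip, and set it upright on the tray floor. I then regripped the cap centrally and screwed it down until the torque rose to about 1 N m.

**One slip on the way:** the bottle dropped out of the grip once during the shaking, from roughly 100 mm up or more, so it was not stood up gently throughout. It landed leaning on the red look-alike, which may have shifted slightly. I recovered it from there.

**Last checks:**
- **Cap setting:** the cap is open about 89–92° relative to the bottle. The uncertainty is a few degrees, because the two measurements of the bottomed-out position differed by 2.7°.
- **Bottle:** it is flat and square to the tray, with a yaw of 2.9° against the tray's 2.75°. The force on the tool was about 4 N.
- **Surroundings:** both neighbours, the tube rack and the tip box are within a few mm of where they started, which is within the camera error. The top camera missed the left neighbour because the arm blocked it, but the scene and wrist cameras saw it in place. The scene camera's tip box detection was wrong, so I relied on the top camera for that one.

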